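Transfer a row of relay modules from the feed rack to the test rack, in order

TASK

Move the four relay modules from the coloured pockets of the feed rack into the bays of the aluminium test rack, keeping their row in order: the module that stands leftmost now (to the robot's own left) goes into the bay next to the yellow end block, the next one in the row into the bay beside that, and so on to the far end. Load them one after another in just that sequence, beginning at the yellow block, and leave each standing upright on the floor of its own bay, released.

Things in the scene. Friction and masses are not known exactly. Their poses are not given: they have to be found in the camera images.
- module_green: loose plug-in relay module, 90 g or so: upright black housing 36 (x) x 28 (y) x 50 mm high with a green cap 30 x 24 x 12 mm on top, 62 mm high in all. Origin: centre of its underside; z up. It starts standing upright in the pocket of its own colour, up to 5 mm off its centre and up to 9 degrees askew. Easiest gripped across the 36 mm, on the housing.
- module_white: loose plug-in relay module, 90 g or so: upright black housing 36 (x) x 28 (y) x 50 mm high with a white cap 30 x 24 x 12 mm on top, 62 mm high in all. Origin: centre of its underside; z up. It starts standing upright in the pocket of its own colour, up to 5 mm off its centre and up to 9 degrees askew. Easiest gripped across the 36 mm, on the housing.
- module_red: loose plug-in relay module, 90 g or so: upright black housing 36 (x) x 28 (y) x 50 mm high with a red cap 30 x 24 x 12 mm on top, 62 mm high in all. Origin: centre of its underside; z up. It starts standing upright in the pocket of its own colour, up to 5 mm off its centre and up to 9 degrees askew. Easiest gripped across the 36 mm, on the housing.
- module_blue: loose plug-in relay module, 90 g or so: upright black housing 36 (x) x 28 (y) x 50 mm high with a blue cap 30 x 24 x 12 mm on top, 62 mm high in all. Origin: centre of its underside; z up. It starts standing upright in the pocket of its own colour, up to 5 mm off its centre and up to 9 degrees askew. Easiest gripped across the 36 mm, on the housing.
- pocket_green: fixed green pocket of the feed rack: a shallow open tray 62 (x) x 56 (y) mm with 3 mm walls, its rim 11 mm above its origin. Origin: centre of its underside, 8 mm above the table; its floor, on which the module stands, is 3 mm higher. The four pockets sit in one row, 60 mm apart along their y axis, on a flat grey bar; y points to the robot's left, give or take the bar's yaw of up to 11 degrees. It shows where its module stood at the start.
- pocket_white: fixed white pocket of the feed rack: a shallow open tray 62 (x) x 56 (y) mm with 3 mm walls, its rim 11 mm above its origin. Origin: centre of its underside, 8 mm above the table; its floor, on which the module stands, is 3 mm higher. The four pockets sit in one row, 60 mm apart along their y axis, on a flat grey bar; y points to the robot's left, give or take the bar's yaw of up to 11 degrees. It shows where its module stood at the start.
- pocket_red: fixed red pocket of the feed rack: a shallow open tray 62 (x) x 56 (y) mm with 3 mm walls, its rim 11 mm above its origin. Origin: centre of its underside, 8 mm above the table; its floor, on which the module stands, is 3 mm higher. The four pockets sit in one row, 60 mm apart along their y axis, on a flat grey bar; y points to the robot's left, give or take the bar's yaw of up to 11 degrees. It shows where its module stood at the start.
- pocket_blue: fixed blue pocket of the feed rack: a shallow open tray 62 (x) x 56 (y) mm with 3 mm walls, its rim 11 mm above its origin. Origin: centre of its underside, 8 mm above the table; its floor, on which the module stands, is 3 mm higher. The four pockets sit in one row, 60 mm apart along their y axis, on a flat grey bar; y points to the robot's left, give or take the bar's yaw of up to 11 degrees. It shows where its module stood at the start.
- test_rack: fixed aluminium test rack on the table, nearer to or farther from the robot than the feed rack: base 78 (x) x 302 (y) mm with a row of four open bays. Origin: centre of its underside, on the table; y runs along the row, to the robot's left (yaw up to 11 degrees). Bay centres at y = -90, -30, +30, +90 mm, x = 0; each bay is 64 (x) x 56 (y) mm inside, with a black floor 8 mm above the table and 4 mm walls whose rim is 18 mm above the table.
- start_block: yellow block 60 (x) x 22 (y) x 24 mm fixed on one end of the test rack (136 mm from the rack's centre along its y, at either the + or the - end; a like grey block is on the other end). It marks the end where the row begins. Origin: centre of its underside, 6 mm above the table.

How it is judged:
On the way, in this order (a step that is already met when the one before it is completed fails the run):
1. a module stands released on the floor of the bay next to the yellow block (((horizontal distance between module_green and start_block below 0.076 m and z of module_green in the frame of test_rack between 0.006 and 0.0095 m and contact force between the fingers and module_green below 0.1 N) or (horizontal distance between module_white and start_block below 0.076 m and z of module_white in the frame of test_rack between 0.006 and 0.0095 m and contact force between the fingers and module_white below 0.1 N) or (horizontal distance between module_red and start_block below 0.076 m and z of module_red in the frame of test_rack between 0.006 and 0.0095 m and contact force between the fingers and module_red below 0.1 N) or (horizontal distance between module_blue and start_block below 0.076 m and z of module_blue in the frame of test_rack between 0.006 and 0.0095 m and contact force between the fingers and module_blue below 0.1 N))), for 0.2 s.
2. a module stands released on the floor of the bay second from the yellow block (((horizontal distance between module_green and start_block between 0.076 and 0.136 m and z of module_green in the frame of test_rack between 0.006 and 0.0095 m and contact force between the fingers and module_green below 0.1 N) or (horizontal distance between module_white and start_block between 0.076 and 0.136 m and z of module_white in the frame of test_rack between 0.006 and 0.0095 m and contact force between the fingers and module_white below 0.1 N) or (horizontal distance between module_red and start_block between 0.076 and 0.136 m and z of module_red in the frame of test_rack between 0.006 and 0.0095 m and contact force between the fingers and module_red below 0.1 N) or (horizontal distance between module_blue and start_block between 0.076 and 0.136 m and z of module_blue in the frame of test_rack between 0.006 and 0.0095 m and contact force between the fingers and module_blue below 0.1 N))), for 0.2 s.
3. a module stands released on the floor of the bay third from the yellow block (((horizontal distance between module_green and start_block between 0.136 and 0.196 m and z of module_green in the frame of test_rack between 0.006 and 0.0095 m and contact force between the fingers and module_green below 0.1 N) or (horizontal distance between module_white and start_block between 0.136 and 0.196 m and z of module_white in the frame of test_rack between 0.006 and 0.0095 m and contact force between the fingers and module_white below 0.1 N) or (horizontal distance between module_red and start_block between 0.136 and 0.196 m and z of module_red in the frame of test_rack between 0.006 and 0.0095 m and contact force between the fingers and module_red below 0.1 N) or (horizontal distance between module_blue and start_block between 0.136 and 0.196 m and z of module_blue in the frame of test_rack between 0.006 and 0.0095 m and contact force between the fingers and module_blue below 0.1 N))), for 0.2 s.
4. a module stands released on the floor of the bay farthest from the yellow block (((horizontal distance between module_green and start_block above 0.196 m and z of module_green in the frame of test_rack between 0.006 and 0.0095 m and contact force between the fingers and module_green below 0.1 N) or (horizontal distance between module_white and start_block above 0.196 m and z of module_white in the frame of test_rack between 0.006 and 0.0095 m and contact force between the fingers and module_white below 0.1 N) or (horizontal distance between module_red and start_block above 0.196 m and z of module_red in the frame of test_rack between 0.006 and 0.0095 m and contact force between the fingers and module_red below 0.1 N) or (horizontal distance between module_blue and start_block above 0.196 m and z of module_blue in the frame of test_rack between 0.006 and 0.0095 m and contact force between the fingers and module_blue below 0.1 N))), for 0.2 s.
At the end, for the whole second after the job is handed in: Each module stands on a bay's floor (underside 6 to 9.5 mm above the table), upright within 0.1 rad, in its own bay: counted from the yellow block, the modules follow their pockets' left-to-right order. All released and at rest (under 20 mm/s) (z of module_green in the frame of test_rack between 0.006 and 0.0095 m and contact force between the fingers and module_green below 0.1 N and angle between each of module_green, module_white, module_red, module_blue's own z axis and vertical below 0.1 rad and linear speed of each of module_green, module_white, module_red, module_blue below 0.02 m/s and ((y of each of pocket_white, pocket_red, pocket_blue in the frame of pocket_green below 0 m and horizontal distance between module_green and start_block below 0.076 m) or (((y of pocket_white in the frame of pocket_green above 0 m and y of each of pocket_red, pocket_blue in the frame of pocket_green below 0 m) or (y of each of pocket_white, pocket_blue in the frame of pocket_green below 0 m and y of pocket_red in the frame of pocket_green above 0 m) or (y of each of pocket_white, pocket_red in the frame of pocket_green below 0 m and y of pocket_blue in the frame of pocket_green above 0 m)) and horizontal distance between module_green and start_block between 0.076 and 0.136 m) or (((y of each of pocket_white, pocket_red in the frame of pocket_green above 0 m and y of pocket_blue in the frame of pocket_green below 0 m) or (y of each of pocket_white, pocket_blue in the frame of pocket_green above 0 m and y of pocket_red in the frame of pocket_green below 0 m) or (y of pocket_white in the frame of pocket_green below 0 m and y of each of pocket_red, pocket_blue in the frame of pocket_green above 0 m)) and horizontal distance between module_green and start_block between 0.136 and 0.196 m) or (y of each of pocket_white, pocket_red, pocket_blue in the frame of pocket_green above 0 m and horizontal distance between module_green and start_block above 0.196 m)) and z of module_white in the frame of test_rack between 0.006 and 0.0095 m and contact force between the fingers and module_white below 0.1 N and ((y of each of pocket_green, pocket_red, pocket_blue in the frame of pocket_white below 0 m and horizontal distance between module_white and start_block below 0.076 m) or (((y of pocket_green in the frame of pocket_white above 0 m and y of each of pocket_red, pocket_blue in the frame of pocket_white below 0 m) or (y of each of pocket_green, pocket_blue in the frame of pocket_white below 0 m and y of pocket_red in the frame of pocket_white above 0 m) or (y of each of pocket_green, pocket_red in the frame of pocket_white below 0 m and y of pocket_blue in the frame of pocket_white above 0 m)) and horizontal distance between module_white and start_block between 0.076 and 0.136 m) or (((y of each of pocket_green, pocket_red in the frame of pocket_white above 0 m and y of pocket_blue in the frame of pocket_white below 0 m) or (y of each of pocket_green, pocket_blue in the frame of pocket_white above 0 m and y of pocket_red in the frame of pocket_white below 0 m) or (y of pocket_green in the frame of pocket_white below 0 m and y of each of pocket_red, pocket_blue in the frame of pocket_white above 0 m)) and horizontal distance between module_white and start_block between 0.136 and 0.196 m) or (y of each of pocket_green, pocket_red, pocket_blue in the frame of pocket_white above 0 m and horizontal distance between module_white and start_block above 0.196 m)) and z of module_red in the frame of test_rack between 0.006 and 0.0095 m and contact force between the fingers and module_red below 0.1 N and ((y of each of pocket_green, pocket_white, pocket_blue in the frame of pocket_red below 0 m and horizontal distance between module_red and start_block below 0.076 m) or (((y of pocket_green in the frame of pocket_red above 0 m and y of each of pocket_white, pocket_blue in the frame of pocket_red below 0 m) or (y of each of pocket_green, pocket_blue in the frame of pocket_red below 0 m and y of pocket_white in the frame of pocket_red above 0 m) or (y of each of pocket_green, pocket_white in the frame of pocket_red below 0 m and y of pocket_blue in the frame of pocket_red above 0 m)) and horizontal distance between module_red and start_block between 0.076 and 0.136 m) or (((y of each of pocket_green, pocket_white in the frame of pocket_red above 0 m and y of pocket_blue in the frame of pocket_red below 0 m) or (y of each of pocket_green, pocket_blue in the frame of pocket_red above 0 m and y of pocket_white in the frame of pocket_red below 0 m) or (y of pocket_green in the frame of pocket_red below 0 m and y of each of pocket_white, pocket_blue in the frame of pocket_red above 0 m)) and horizontal distance between module_red and start_block between 0.136 and 0.196 m) or (y of each of pocket_green, pocket_white, pocket_blue in the frame of pocket_red above 0 m and horizontal distance between module_red and start_block above 0.196 m)) and z of module_blue in the frame of test_rack between 0.006 and 0.0095 m and contact force between the fingers and module_blue below 0.1 N and ((y of each of pocket_green, pocket_white, pocket_red in the frame of pocket_blue below 0 m and horizontal distance between module_blue and start_block below 0.076 m) or (((y of pocket_green in the frame of pocket_blue above 0 m and y of each of pocket_white, pocket_red in the frame of pocket_blue below 0 m) or (y of each of pocket_green, pocket_red in the frame of pocket_blue below 0 m and y of pocket_white in the frame of pocket_blue above 0 m) or (y of each of pocket_green, pocket_white in the frame of pocket_blue below 0 m and y of pocket_red in the frame of pocket_blue above 0 m)) and horizontal distance between module_blue and start_block between 0.076 and 0.136 m) or (((y of each of pocket_green, pocket_white in the frame of pocket_blue above 0 m and y of pocket_red in the frame of pocket_blue below 0 m) or (y of each of pocket_green, pocket_red in the frame of pocket_blue above 0 m and y of pocket_white in the frame of pocket_blue below 0 m) or (y of pocket_green in the frame of pocket_blue below 0 m and y of each of pocket_white, pocket_red in the frame of pocket_blue above 0 m)) and horizontal distance between module_blue and start_block between 0.136 and 0.196 m) or (y of each of pocket_green, pocket_white, pocket_red in the frame of pocket_blue above 0 m and horizontal distance between module_blue and start_block above 0.196 m))); the robot touches nothing.
It also fails if it takes over 88 s, if anything falls off the work surface, if the arm or the gripper's body presses on something with over 40 N, if the wrist force passes 120 N, or if a joint passes its speed limit or range.

ROBOT

A 7-joint arm with a two-finger parallel gripper is mounted at the origin on the work surface. World frame = base frame: x ahead of the robot, y to its left, z up, the work surface at z = 0. Lengths are in m, angles in rad, forces in N, time in s.
With the tool pointing down it reaches from about 0.425 to 0.875 m from the base axis. Payload 9.9 kg.
Tool frame: the origin (TCP) lies at the centre of the arm's flange, where the gripper is bolted on; the fingertips stand 173 mm ahead of it and the grasp point (between the pads) lies 155 mm ahead of it; z points along the fingers, y is the direction in which the jaws open and shut (so a half turn about z gives the same grasp; the last joint's range is limited). The gripper opens to 85 mm and grips with 20 to 120 N. Pads are 22 mm wide; open, the fingers measure 114 mm over their backs; the gripper's body (76 mm by 85 mm) begins 54 mm behind the grasp point. The pads swing forward as they close: fully open they stand 13 mm farther back than shut.
Start: joints at [1.081, 0.576, 0.025, 1.437, -0.015, 1.129, -0.057], TCP at [0.266, -0.62, 0.405] pointing down, gripper open.
Joint ranges: [-2.76, 2.76], [-0.34, 2.15], [-1.52, 1.57], [0.19, 2.46], [-1.09, 4.23], [0.17, 1.99], [-2.82, 2.82]. Speed limits (rad/s): [2.22, 2.22, 3.01, 3.01, 3.14, 3.14, 3.14].

INTERFACE

Orientations are given as a rotation vector (axis times angle).
In Python, from plant import state, read_camera, finish_job, find_in, pinpoint gives the robot as it stands.
- The arm moves only by the shell command python3 -m jog 'ROWS' [FORCE]. ROWS is JSON, a list of rows, each an object with "linear": the shift along the world's x, y, z as a fraction of full scale, a list of three; "rotation": the turn, a rotation vector about the world's x, y, z as a fraction of full scale, a list of three; "grip": the gripper's target within -1 to 1 (fully open at 1, half-way at 0, shut at -1). A call has 1 to 20 rows; each row shifts and turns the commanded pose from where the row before left it; what a row does not reach is not made up. Full scale, the value 1, is 1000 mm for a shift and 0.1 rad for a turn. A row lasts 1/12 s, in which the tool goes at most 41.7 mm and 7.16 degrees, less where a joint would pass 70% of its speed; a pose out of reach is approached as far as the arm can. A call with a number of a shift or a turn outside -1 to 1 is refused whole. A call with a gripper value outside its range is refused whole. The fingers move at their own pace and stop on an object; FORCE is the grip in N (left out, the last holds). Time passes only in rows, so rows that do not move let the fingers close. It gives the time, the measured TCP pose, the force and the opening at its end, in the units of the state.
- state(): the state, without advancing time (a new reading comes with each control period).
- read_camera(name): name is "scene" or "top" or "wrist"; returns a dict with "frame" (400x640x3 uint8, red, green, blue), "fx", "fy", "cx", "cy" (pixels), "distortion" ([k1, k2, p1, p2, k3] as OpenCV has them; the pictures are not rectified), "rvec" (rotation vector, rad) and "tvec" (3), from world to camera coordinates, as OpenCV has them. Camera axes: x right, y down, z forward; pixel columns grow to the right and rows downward; lengths in m; the calibration is good to about 2 mm. A picture is of the moment at which its call begins. There is no depth.
- finish_job(): hands the job in, once; it reports no verdict.
Trained networks look in a picture, given as the dict that the camera call returned (one of the last four; its "shot" number tells which), for a name from the list of things; names that differ only in an ending like _2 or _b are one class to them, and where a whole thing is asked for, a point or a joint stands for the part that bears it (a point fixed in the world has none). Each returns a list of dicts, best first, with "p" (0 to 1); they miss things now and then, are a little off and sometimes report something else, mostly with a low value. They report only what shows in the picture. A call takes as long as a camera call.
- find_in(label, picture): "position" ([x, y, z] in m, in world coordinates, good to about 4 mm: the middle of the surface that is visible of it).
- pinpoint(label, picture): "position" ([x, y, z] in m, in world coordinates, good to about 4 mm: a listed point, or the origin of a listed thing).
The state is a dict: "time_s": time; "joint_pos": joint angles; "qd": joint speeds; "joint_torque": joint torques, N m; "eef_pos": TCP position; "ee_rot": TCP orientation; "ft_force": force on the tool from outside, world axes, zero at the start; "ft_torque": the same for the moment, N m; "finger_gap": finger opening in m.
Only numpy, scipy, OpenCV 4.12 (cv2) and the standard library are available. Lean on these libraries where they do the work, as an engineer would, in place of code of your own. Each camera call takes 0.05 s, during which the arm holds its last target.

## Working session

There is one attempt and no reset: what is moved stays moved. The work goes in short steps, Python scripts to look and compute and a shell command to move; the robot and the scene stay as the last step left them, time stands still between calls to the robot, and variables do not carry over. Pictures are saved under pics/ and viewed, and the job is handed in when it is done.

```bash
ls; mkdir -p pics; python3 - <<'E'
from plant import *
import cv2
s=state(); print({k:s[k] for k in ('time_s','eef_pos','ee_rot','finger_gap','ft_force')})
for n in ('top','scene'):
    p=read_camera(n); cv2.imwrite(f'pics/{n}0.png',p['frame'][:,:,::-1])
    print(n,p['shot'])
    for l in ['module_green','module_white','module_red','module_blue','pocket_green','pocket_white','pocket_red','pocket_blue','test_rack','start_block']:
        r=pinpoint(l,p); print(l,[( [round(float(v),3) for v in q['position']],round(q['p'],2)) for q in r[:2]])
E
```

```text
pics
{'time_s': 0.0, 'eef_pos': array([ 0.26641952, -0.62001574,  0.40383266]), 'ee_rot': array([-3.07553120e+00, -6.32806825e-01,  6.67051449e-04]), 'finger_gap': 0.08551093358036733, 'ft_force': array([-0.23273966, -0.19578223,  0.22620895])}
top 1
module_green [([0.648, -0.14, 0.011], 0.8)]
module_white [([0.649, -0.083, 0.008], 0.89)]
module_red [([0.648, -0.017, 0.011], 0.92)]
module_blue [([0.636, 0.045, 0.01], 0.87), ([0.481, -0.145, 0.007], 0.54)]
pocket_green [([0.649, -0.142, 0.008], 0.55)]
pocket_white [([0.642, -0.08, 0.008], 0.67)]
pocket_red [([0.642, -0.018, 0.008], 0.67)]
pocket_blue [([0.645, 0.038, 0.011], 0.84)]
test_rack [([0.473, -0.006, -0.004], 0.6)]
start_block [([0.478, -0.146, 0.007], 0.6)]
scene 2
module_green [([0.644, -0.136, 0.014], 0.86)]
module_white [([0.65, -0.079, 0.011], 0.63)]
module_red [([0.649, -0.022, 0.009], 0.68)]
module_blue [([0.638, 0.043, 0.011], 0.89), ([0.48, -0.145, 0.005], 0.55)]
pocket_green [([0.648, -0.142, 0.009], 0.83)]
pocket_white [([0.649, -0.077, 0.006], 0.96)]
pocket_red [([0.477, -0.144, 0.007], 0.63), ([0.648, -0.079, 0.012], 0.38)]
pocket_blue [([0.649, -0.024, 0.009], 0.67), ([0.638, 0.036, 0.008], 0.63)]
test_rack [([0.467, -0.005, -0.003], 0.57)]
start_block [([0.478, -0.143, 0.004], 0.96), ([0.467, -0.01, -0.003], 0.51)]
```

View pics/top0.png

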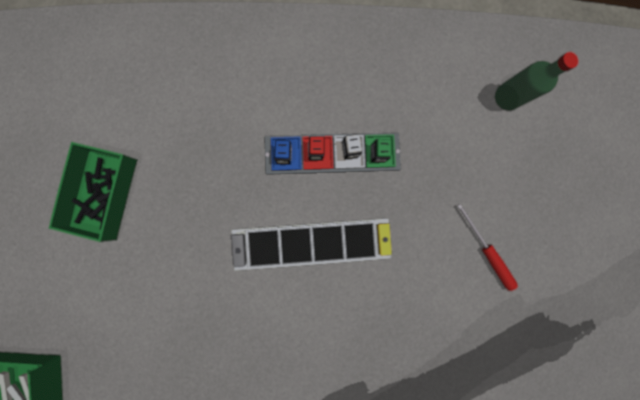

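View pics/scene0.png

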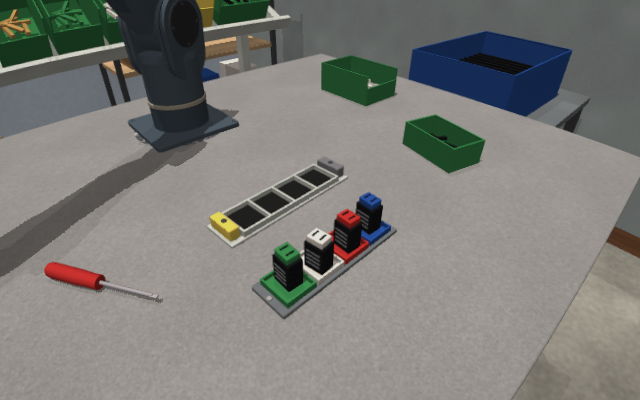

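The blue module is leftmost (top view x≈283, y≈152), followed by red, white and green. The yellow block is at the right end of the test rack (385,240), so blue goes there first. Next I'll move the wrist camera over the area.

```bash
python3 -m jog '[{"linear":[0.0195,0.0355,0],"rotation":[0,0,0.73],"grip":1},{"linear":[0.0195,0.0355,0],"rotation":[0,0,0.73],"grip":1},{"linear":[0.0195,0.0355,0],"rotation":[0,0,0.73],"grip":1},{"linear":[0.0195,0.0355,0],"rotation":[0,0,0.73],"grip":1},{"linear":[0.0195,0.0355,0],"rotation":[0,0,0.73],"grip":1},{"linear":[0.0195,0.0355,0],"rotation":[0,0,0.73],"grip":1},{"linear":[0.0195,0.0355,0],"rotation":[0,0,0.73],"grip":1},{"linear":[0.0195,0.0355,0],"rotation":[0,0,0.73],"grip":1},{"linear":[0.0195,0.0355,0],"rotation":[0,0,0.73],"grip":1},{"linear":[0.0195,0.0355,0],"rotation":[0,0,0.73],"grip":1},{"linear":[0.0195,0.0355,0],"rotation":[0,0,0.73],"grip":1},{"linear":[0.0195,0.0355,0],"rotation":[0,0,0.73],"grip":1},{"linear":[0.0195,0.0355,0],"rotation":[0,0,0.73],"grip":1},{"linear":[0.0195,0.0355,0],"rotation":[0,0,0.73],"grip":1},{"linear":[0.0195,0.0355,0],"rotation":[0,0,0.73],"grip":1},{"linear":[0.0195,0.0355,0],"rotation":[0,0,0.73],"grip":1},{"linear":[0,0,0],"rotation":[0,0,0],"grip":1}]'
python3 - <<'E'
from plant import *
import cv2
s=state(); print(s)
p=read_camera('wrist'); cv2.imwrite('pics/w1.png',p['frame'][:,:,::-1])
import pickle; pickle.dump(p,open('w1.pkl','wb'))
print({k:p[k] for k in p if k!='frame'})
import numpy as np
R,_=cv2.Rodrigues(np.array(p['rvec'])); print(-R.T@p['tvec'])
E
```

```text
time_s: 2.52
eef_pos: [0.5811, -0.0435, 0.4051]
ee_rot: [-2.201, -2.239, -0.01]
ft_force: [-0.3, 0.0, -0.4]
finger_gap: 0.0856
{'time_s': 2.5167, 'joint_pos': array([ 0.25284928,  0.45380331, -0.38650971,  1.68081893,  0.18655751,
        1.04059667, -0.17505597]), 'qd': array([ 6.61664104e-02, -2.88194651e-02,  8.46991062e-02,  5.78866531e-02,
        7.78612788e-05, -6.32335447e-04,  5.51395889e-03]), 'joint_torque': array([  2.30066791, -61.88443422,  -1.11545071, -26.84058487,
         1.09982617,   0.62006162,  -0.11387233]), 'eef_pos': array([ 0.58108212, -0.04348176,  0.40505721]), 'ee_rot': array([-2.2007733 , -2.23930964, -0.00953056]), 'ft_force': array([-0.34734669,  0.04167354, -0.38611673]), 'ft_torque': array([ 0.07181083,  0.00239642, -0.00931537]), 'finger_gap': 0.0855705978412183}
{'fx': 321.7632644641183, 'fy': 321.7632644641183, 'cx': 322.8440761566201, 'cy': 197.47049666834874, 'distortion': array([-0.03972621,  0.        ,  0.        ,  0.        ,  0.        ]), 'rvec': array([-2.87941618, -0.02508756, -0.00734924]), 'tvec': array([-0.58183067, -0.08327423,  0.36424336]), 'shot': 3}
[0.58045796 0.02427497 0.37498539]
```

View pics/w1.png

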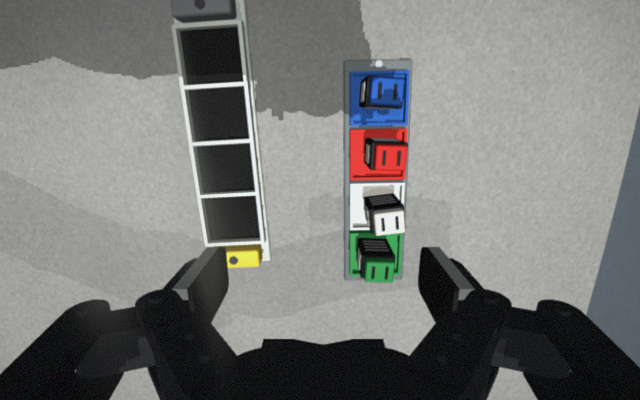

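All the pieces are in this view: rack bays at column ~210 (yellow block at (243,258)), modules at column ~385 from blue (row 92) to green (row 265). I'll enlarge to pick corners.

```bash
python3 - <<'E'
import cv2
im=cv2.imread('pics/w1.png')
for n,(x0,x1,y0,y1) in {'a':(335,425,60,170),'b':(335,425,170,290)}.items():
    c=cv2.resize(im[y0:y1,x0:x1],None,fx=5,fy=5,interpolation=cv2.INTER_CUBIC)
    for i in range(0,x1-x0,10):
        cv2.line(c,(i*5,0),(i*5,6 if i%50 else 14),(255,255,0),1); cv2.putText(c,str(x0+i),(i*5,20),0,.35,(255,255,0),1)
    for i in range(0,y1-y0,10): cv2.line(c,(0,i*5),(6,i*5),(255,255,0),1); cv2.putText(c,str(y0+i),(8,i*5+4),0,.35,(0,255,255),1)
    cv2.imwrite(f'pics/z{n}.png',c)
E
```

```text
(no output)
```

View pics/za.png

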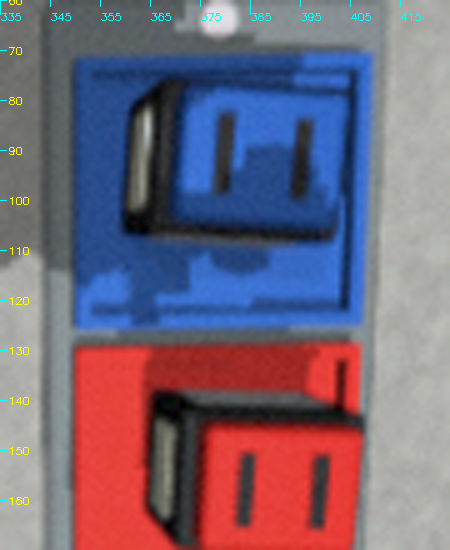

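View pics/zb.png

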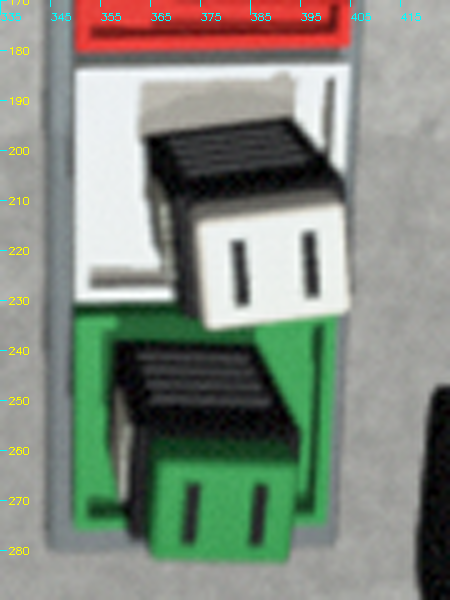

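```bash
cat > h.py <<'E'
import numpy as np,cv2
from scipy.optimize import least_squares
def ray(p,uv,z):
    K=np.array([[p['fx'],0,p['cx']],[0,p['fy'],p['cy']],[0,0,1.]])
    n=cv2.undistortPoints(np.array(uv,float).reshape(-1,1,2),K,np.array(p['distortion'])).reshape(-1,2)
    R,_=cv2.Rodrigues(np.array(p['rvec'])); c=-R.T@np.array(p['tvec'])
    d=np.c_[n,np.ones(len(n))]@R
    return c+d*((z-c[2])/d[:,2])[:,None]
def fit(P,M):
    f=lambda q:((np.array(M)@np.array([[np.cos(q[2]),np.sin(q[2])],[-np.sin(q[2]),np.cos(q[2])]])+q[:2])-P[:,:2]).ravel()
    r=least_squares(f,[.6,0,0]); return r.x,r.fun.reshape(-1,2)
E
python3 - <<'E'
import pickle,numpy as np,cv2
from h import *
p=pickle.load(open('w1.pkl','rb'))
# image: TL=(-x,+y)
M=[(-.015,.012),(.015,.012),(.015,-.012),(-.015,-.012)]
px={'blue':(60,[(183,80),(350,88),(335,228),(170,222)],(264,156)),
'red':(60,[(202,425),(362,430),(355,549),(192,545)],(282.5,491)),
'white':(170,[(195,217),(343,200),(350,310),(208,328)],(275.5,268.5)),
'green':(170,[(158,462),(298,458),(290,560),(150,558)],(225,514))}
for n,(y0,c,s) in px.items():
    c=np.array(c)/5+[335,y0]; P=ray(p,c,.073)
    q,r=fit(P,M); print(n,q[:2].round(4),'yaw',np.degrees(q[2]).round(1),'res mm',(r*1000).round(1).tolist(),'slot',ray(p,np.array(s)/5+[335,y0],.073)[0,:2].round(4))
im=cv2.imread('pics/w1.png')
c=cv2.resize(im[0:280,160:290],None,fx=3,fy=3,interpolation=cv2.INTER_CUBIC)[:, :]
c=cv2.resize(c,None,fx=.7,fy=.7) 
cv2.imwrite('pics/zr1.png',cv2.resize(im[0:150,160:290],None,fx=4,fy=4,interpolation=cv2.INTER_CUBIC))
cv2.imwrite('pics/zr2.png',cv2.resize(im[130:280,160:290],None,fx=4,fy=4,interpolation=cv2.INTER_CUBIC))
E
```

```text
blue [0.6385 0.0432] yaw -1.5 res mm [[-0.2, -0.1], [-0.1, -0.2], [0.1, -0.0], [0.2, 0.4]] slot [0.6393 0.0431]
red [ 0.6459 -0.0166] yaw -0.3 res mm [[0.1, 0.6], [0.0, 0.8], [-0.7, -0.7], [0.5, -0.7]] slot [ 0.6468 -0.0172]
white [ 0.6498 -0.0817] yaw 8.5 res mm [[-0.2, 0.0], [0.4, 0.5], [0.6, -0.2], [-0.7, -0.3]] slot [ 0.6502 -0.0826]
green [ 0.6434 -0.136 ] yaw 0.6 res mm [[-0.7, 1.1], [0.4, 0.1], [0.4, -0.4], [-0.0, -0.8]] slot [ 0.6437 -0.1369]
```

View pics/zr1.png

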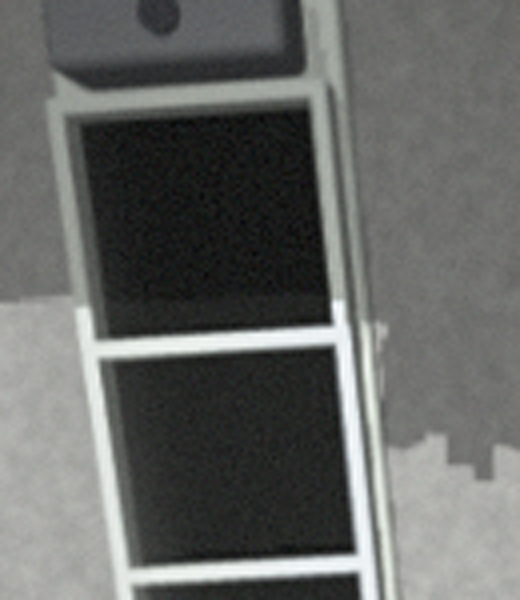

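View pics/zr2.png

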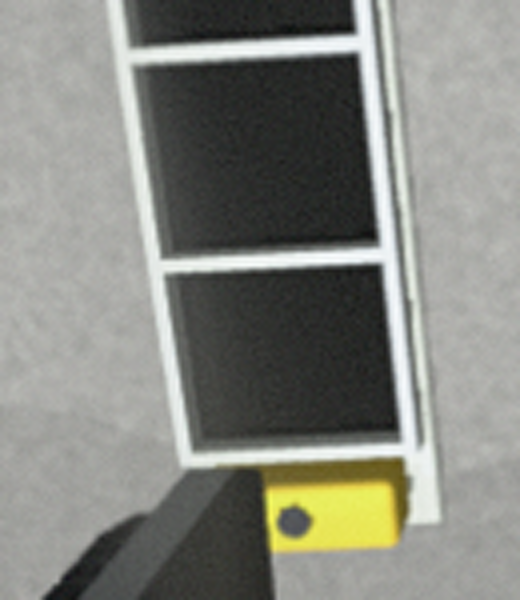

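```bash
python3 - <<'E'
import pickle
from h import *
p=pickle.load(open('w1.pkl','rb'))
M=[(-.036,.122),(.036,.122),(-.036,-.122),(.036,-.122),(-.036,.06),(.036,.06),(-.036,0),(.036,0),(-.036,-.06),(.036,-.06)]
px=np.array([(48,98),(327,80),(183,466+520),(417,450+520),(88,349),(346,335),(121,58+520),(372,43+520),(154,266+520),(394,255+520)])/4+[160,0]
q,r=fit(ray(p,px,.018),M); print(q,np.degrees(q[2]));print((r*1000).round(1).tolist())
u=np.array([-np.sin(q[2]),np.cos(q[2])])
for y in (-.09,-.03,.03,.09): print(y,(q[:2]+u*y).round(4))
print('block',q[:2]-u*.136)
s=[0.5811,-.0435]
import cv2
from scipy.spatial.transform import Rotation as R
m=R.from_rotvec([-2.2007733 , -2.23930964, -0.00953056]).as_matrix(); print(m.round(4), np.degrees(np.arctan2(m[1,1],m[0,1])))
E
```

```text
[ 0.47020114 -0.01050127  0.07017843] 4.020927748226488
[[-0.1, -0.2], [-0.1, 0.4], [-0.4, 0.3], [0.6, -1.3], [-1.2, -0.5], [1.5, 0.4], [-1.0, 0.2], [0.9, 0.2], [-1.2, -0.1], [1.0, 0.5]]
-0.09 [ 0.4765 -0.1003]
-0.03 [ 0.4723 -0.0404]
0.03 [0.4681 0.0194]
0.09 [0.4639 0.0793]
block [ 0.47973757 -0.14616651]
[[-0.0174  0.9998  0.0029]
 [ 0.9998  0.0173  0.0056]
 [ 0.0056  0.003  -1.    ]] 0.9940528142661516
```

```bash
cat > st.py <<'E'
from plant import state
import numpy as np,sys
from scipy.spatial.transform import Rotation as R
s=state(); m=R.from_rotvec(s['ee_rot']).as_matrix()
yaw=np.degrees(np.arctan2(m[1,1],m[0,1])); yaw=(yaw+90)%180-90
print('t',s['time_s'],'pos',s['eef_pos'].round(4),'yaw',yaw.round(2),'tilt',m[:2,2].round(4),'gap',round(s['finger_gap'],4),'F',s['ft_force'].round(1),'qd',abs(s['qd']).max().round(3))
g=s['eef_pos']+m[:,2]*.155; print('grasp',g.round(4))
if len(sys.argv)>1:
    t=np.array([float(v) for v in sys.argv[1:4]]); print('d grasp',(t-g).round(4),'dyaw rad',np.radians(float(sys.argv[4])-yaw).round(3))
E
python3 st.py 0.639 0.043 0.046 -1.5
```

```text
t 2.5667 pos [ 0.5798 -0.0473  0.4047] yaw 0.64 tilt [0.0011 0.0028] gap 0.085 F [ 0.3 -0.5  0.6] qd 0.075
grasp [ 0.58   -0.0469  0.2497]
d grasp [ 0.059   0.0899 -0.2037] dyaw rad -0.037
```

```bash
python3 -m jog '[{"linear":[0.015,0.024,-0.025],"rotation":[0,0,-0.1],"grip":1},{"linear":[0.015,0.024,-0.025],"rotation":[0,0,-0.1],"grip":1},{"linear":[0.015,0.024,-0.025],"rotation":[0,0,-0.1],"grip":1},{"linear":[0.015,0.023,-0.025],"rotation":[0,0,0],"grip":1},{"linear":[0,0,0],"rotation":[0,0,0],"grip":1},{"linear":[0,0,0],"rotation":[0,0,0],"grip":1},{"linear":[0,0,0],"rotation":[0,0,0],"grip":1},{"linear":[0,0,0],"rotation":[0,0,0],"grip":1}]' >/dev/null; python3 st.py 0.639 0.043 0.046 -1.5
```

```text
t 3.2333 pos [0.6384 0.041  0.3058] yaw -1.68 tilt [ 0.0012 -0.001 ] gap 0.0857 F [ 0.4 -0.5  0.3] qd 0.009
grasp [0.6386 0.0408 0.1508]
d grasp [ 0.0004  0.0022 -0.1048] dyaw rad 0.003
```

Settled. Now I'll descend, close and check the grip.

```bash
python3 -m jog '[{"linear":[0,0.001,-0.026],"rotation":[0,0,0],"grip":1},{"linear":[0,0.001,-0.027],"rotation":[0,0,0],"grip":1},{"linear":[0,0,-0.027],"rotation":[0,0,0],"grip":1},{"linear":[0,0,-0.025],"rotation":[0,0,0],"grip":1},{"linear":[0,0,0],"rotation":[0,0,0],"grip":1},{"linear":[0,0,0],"rotation":[0,0,0],"grip":-1},{"linear":[0,0,0],"rotation":[0,0,0],"grip":-1},{"linear":[0,0,0],"rotation":[0,0,0],"grip":-1},{"linear":[0,0,0],"rotation":[0,0,0],"grip":-1},{"linear":[0,0,0],"rotation":[0,0,0],"grip":-1},{"linear":[0,0,0],"rotation":[0,0,0],"grip":-1},{"linear":[0,0,0],"rotation":[0,0,0],"grip":-1}]' 40 ; python3 st.py 0.4765 -.1003 0.043 4
```

```text
time_s: 4.23
eef_pos: [0.6391, 0.0447, 0.2017]
ee_rot: [2.25, 2.19, 0.003]
ft_force: [-1.2, -1.1, 7.4]
finger_gap: 0.0357
t 4.2333 pos [0.6391 0.0447 0.2017] yaw -1.56 tilt [ 0.0028 -0.    ] gap 0.0357 F [-1.2 -1.1  7.4] qd 0.001
grasp [0.6395 0.0447 0.0467]
d grasp [-0.163  -0.145  -0.0037] dyaw rad 0.097
```

```bash
python3 -m jog '[{"linear":[0,0,0.02],"rotation":[0,0,0],"grip":-1},{"linear":[0,0,0.035],"rotation":[0,0,0],"grip":-1},{"linear":[0,0,0.025],"rotation":[0,0,0],"grip":-1},{"linear":[-0.015,-0.012,0],"rotation":[0,0,0.16],"grip":-1},{"linear":[-0.027,-0.024,0],"rotation":[0,0,0.16],"grip":-1},{"linear":[-0.027,-0.024,0],"rotation":[0,0,0.16],"grip":-1},{"linear":[-0.027,-0.024,0],"rotation":[0,0,0.16],"grip":-1},{"linear":[-0.027,-0.024,0],"rotation":[0,0,0.16],"grip":-1},{"linear":[-0.025,-0.024,0],"rotation":[0,0,0.17],"grip":-1},{"linear":[-0.015,-0.012,0],"rotation":[0,0,0],"grip":-1},{"linear":[0,0,0],"rotation":[0,0,0],"grip":-1},{"linear":[0,0,0],"rotation":[0,0,0],"grip":-1},{"linear":[0,0,0],"rotation":[0,0,0],"grip":-1},{"linear":[0,0,0],"rotation":[0,0,0],"grip":-1}]' >/dev/null; python3 st.py 0.4765 -.0985 0.0435 4
python3 - <<'E'
from plant import *
import cv2
p=read_camera('scene'); cv2.imwrite('pics/s2.png',p['frame'][100:300,150:470,::-1].repeat(2,0).repeat(2,1))
E
```

```text
t 5.4 pos [ 0.4765 -0.0983  0.2801] yaw 4.09 tilt [0.0016 0.0004] gap 0.0354 F [ 0.1  0.1 -1.3] qd 0.006
grasp [ 0.4767 -0.0982  0.1251]
d grasp [-0.0002 -0.0003 -0.0816] dyaw rad -0.001
```

View pics/s2.png

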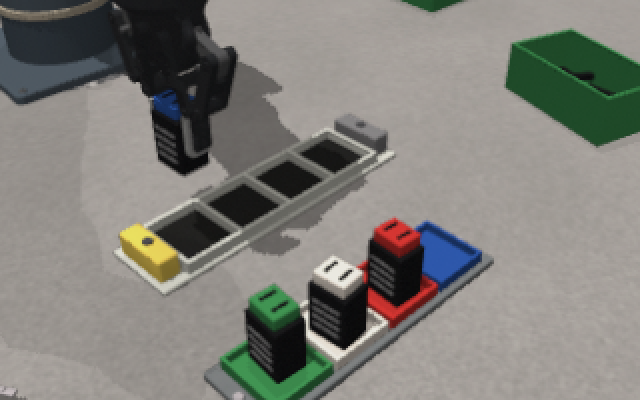

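Blue is held upright above the first bay. Lowering and releasing it.

```bash
python3 -m jog '[{"linear":[0,0,-0.025],"rotation":[0,0,0],"grip":-1},{"linear":[0,0,-0.028],"rotation":[0,0,0],"grip":-1},{"linear":[0,0,-0.017],"rotation":[0,0,0],"grip":-1},{"linear":[0,0,-0.007],"rotation":[0,0,0],"grip":-1},{"linear":[0,0,-0.003],"rotation":[0,0,0],"grip":-1},{"linear":[0,0,-0.001],"rotation":[0,0,0],"grip":-1},{"linear":[0,0,0],"rotation":[0,0,0],"grip":-1}]'; python3 st.py 0.4765 -.0985 0.0435 4
```

```text
time_s: 6.03
eef_pos: [0.476, -0.0988, 0.1992]
ee_rot: [2.141, 2.298, 0.001]
ft_force: [-0.0, 0.1, -1.0]
finger_gap: 0.0359
t 6.0333 pos [ 0.476  -0.0988  0.1992] yaw 4.05 tilt [ 0.0009 -0.    ] gap 0.0359 F [-0.   0.1 -1. ] qd 0.011
grasp [ 0.4761 -0.0988  0.0442]
d grasp [ 0.0004  0.0003 -0.0007] dyaw rad -0.001
```

```bash
python3 -m jog '[{"linear":[0,0,-0.001],"rotation":[0,0,0],"grip":-1},{"linear":[0,0,-0.001],"rotation":[0,0,0],"grip":-1},{"linear":[0,0,0],"rotation":[0,0,0],"grip":-1}]'; python3 st.py 0.4765 -.0985 0.0435 4;
```

```text
time_s: 6.28
eef_pos: [0.4759, -0.099, 0.1986]
ee_rot: [2.141, 2.296, 0.002]
ft_force: [-3.9, 1.1, 18.9]
finger_gap: 0.0356
t 6.2833 pos [ 0.4759 -0.099   0.1986] yaw 4.02 tilt [ 0.0026 -0.0008] gap 0.0356 F [-3.9  1.1 18.9] qd 0.004
grasp [ 0.4763 -0.0991  0.0436]
d grasp [ 0.0002  0.0006 -0.0001] dyaw rad -0.0
```

```bash
python3 -m jog '[{"linear":[0,0,0.001],"rotation":[0,0,0],"grip":-1},{"linear":[0,0,0],"rotation":[0,0,0],"grip":1},{"linear":[0,0,0],"rotation":[0,0,0],"grip":1},{"linear":[0,0,0],"rotation":[0,0,0],"grip":1},{"linear":[0,0,0],"rotation":[0,0,0],"grip":1},{"linear":[0,0,0],"rotation":[0,0,0],"grip":1},{"linear":[0,0,0],"rotation":[0,0,0],"grip":1},{"linear":[0,0,0.02],"rotation":[0,0,0],"grip":1},{"linear":[0,0,0.035],"rotation":[0,0,0],"grip":1},{"linear":[0,0,0.035],"rotation":[0,0,0],"grip":1},{"linear":[0,0,0.01],"rotation":[0,0,0],"grip":1},{"linear":[0,0,0],"rotation":[0,0,0],"grip":1},{"linear":[0,0,0],"rotation":[0,0,0],"grip":1}]'>/dev/null; python3 st.py 0.6465 -.017 0.046 -0.3
python3 - <<'E'
from plant import *
import cv2
p=read_camera('scene'); cv2.imwrite('pics/s3.png',p['frame'][100:300,150:470,::-1].repeat(2,0).repeat(2,1))
for l in ('module_blue','module_red'): print(pinpoint(l,p)[:1])
E
```

```text
t 7.3667 pos [ 0.4754 -0.0994  0.2979] yaw 3.98 tilt [ 0.0011 -0.0005] gap 0.085 F [ 0.3  0.6 -0.4] qd 0.031
grasp [ 0.4756 -0.0995  0.1429]
d grasp [ 0.1709  0.0825 -0.0969] dyaw rad -0.075
[{'position': [0.4768, -0.1033, 0.0109], 'p': 0.97}]
[{'position': [0.6507, -0.0203, 0.0109], 'p': 0.81}]
```

View pics/s3.png

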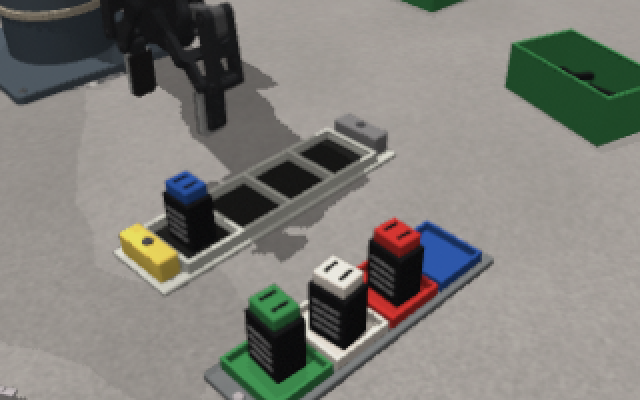

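Blue stands upright in the bay beside the yellow block. Next is red.

```bash
python3 -m jog '[{"linear":[0.015,0.0075,0],"rotation":[0,0,-0.15],"grip":1},{"linear":[0.034,0.016,0],"rotation":[0,0,-0.15],"grip":1},{"linear":[0.034,0.016,0],"rotation":[0,0,-0.15],"grip":1},{"linear":[0.034,0.016,0],"rotation":[0,0,-0.15],"grip":1},{"linear":[0.034,0.016,0],"rotation":[0,0,-0.15],"grip":1},{"linear":[0.02,0.011,0],"rotation":[0,0,0],"grip":1},{"linear":[0,0,0],"rotation":[0,0,0],"grip":1},{"linear":[0,0,0],"rotation":[0,0,0],"grip":1},{"linear":[0,0,0],"rotation":[0,0,0],"grip":1},{"linear":[0,0,0],"rotation":[0,0,0],"grip":1}]'>/dev/null; python3 st.py 0.6465 -.017 0.046 -0.3
```

```text
t 8.35 pos [ 0.6456 -0.0176  0.2969] yaw -0.33 tilt [-0.0021 -0.0008] gap 0.0854 F [-0.6 -0.   0.8] qd 0.012
grasp [ 0.6452 -0.0177  0.1419]
d grasp [ 0.0013  0.0007 -0.0959] dyaw rad 0.001
```

```bash
python3 -m jog '[{"linear":[0.001,0,-0.025],"rotation":[0,0,0],"grip":1},{"linear":[0,0.0005,-0.027],"rotation":[0,0,0],"grip":1},{"linear":[0,0,-0.027],"rotation":[0,0,0],"grip":1},{"linear":[0,0,-0.017],"rotation":[0,0,0],"grip":1},{"linear":[0,0,0],"rotation":[0,0,0],"grip":1},{"linear":[0,0,0],"rotation":[0,0,0],"grip":-1},{"linear":[0,0,0],"rotation":[0,0,0],"grip":-1},{"linear":[0,0,0],"rotation":[0,0,0],"grip":-1},{"linear":[0,0,0],"rotation":[0,0,0],"grip":-1},{"linear":[0,0,0],"rotation":[0,0,0],"grip":-1},{"linear":[0,0,0],"rotation":[0,0,0],"grip":-1},{"linear":[0,0,0],"rotation":[0,0,0],"grip":-1}]' 40 >/dev/null; python3 st.py 0.4723 -.0404 0.043 4
```

```text
t 9.35 pos [ 0.6479 -0.0162  0.2033] yaw -0.3 tilt [ 0.0022 -0.0002] gap 0.0352 F [-0.8 -1.4  8. ] qd 0.001
grasp [ 0.6482 -0.0163  0.0483]
d grasp [-0.1759 -0.0241 -0.0053] dyaw rad 0.075
```

```bash
python3 -m jog '[{"linear":[0,0,0.02],"rotation":[0,0,0],"grip":-1},{"linear":[0,0,0.035],"rotation":[0,0,0],"grip":-1},{"linear":[0,0,0.025],"rotation":[0,0,0],"grip":-1},{"linear":[-0.016,-0.002,0],"rotation":[0,0,0.15],"grip":-1},{"linear":[-0.036,-0.005,0],"rotation":[0,0,0.15],"grip":-1},{"linear":[-0.036,-0.005,0],"rotation":[0,0,0.15],"grip":-1},{"linear":[-0.036,-0.005,0],"rotation":[0,0,0.15],"grip":-1},{"linear":[-0.034,-0.0045,0],"rotation":[0,0,0.15],"grip":-1},{"linear":[-0.018,-0.002,0],"rotation":[0,0,0],"grip":-1},{"linear":[0,0,0],"rotation":[0,0,0],"grip":-1},{"linear":[0,0,0],"rotation":[0,0,0],"grip":-1},{"linear":[0,0,0],"rotation":[0,0,0],"grip":-1},{"linear":[0,0,0],"rotation":[0,0,0],"grip":-1}]' >/dev/null; python3 st.py 0.4723 -.0404 0.0453 4
```

```text
t 10.4333 pos [ 0.4726 -0.0394  0.282 ] yaw 4.02 tilt [0.0015 0.0003] gap 0.0355 F [ 0.1  0.4 -0.8] qd 0.006
grasp [ 0.4728 -0.0394  0.127 ]
d grasp [-0.0005 -0.001  -0.0817] dyaw rad -0.0
```

```bash
python3 -m jog '[{"linear":[0,-0.0005,-0.025],"rotation":[0,0,0],"grip":-1},{"linear":[0,0,-0.028],"rotation":[0,0,0],"grip":-1},{"linear":[0,0,-0.017],"rotation":[0,0,0],"grip":-1},{"linear":[0,0,-0.008],"rotation":[0,0,0],"grip":-1},{"linear":[0,0,-0.003],"rotation":[0,0,0],"grip":-1},{"linear":[0,0,-0.001],"rotation":[0,0,0],"grip":-1},{"linear":[0,0,0],"rotation":[0,0,0],"grip":-1},{"linear":[0,0,0],"rotation":[0,0,0],"grip":-1}]'; python3 st.py 0.4723 -.0404 0.0453 4
```

```text
time_s: 11.1
eef_pos: [0.4722, -0.0399, 0.2003]
ee_rot: [2.141, 2.297, 0.001]
ft_force: [-0.6, 0.3, -1.1]
finger_gap: 0.0357
t 11.1 pos [ 0.4722 -0.0399  0.2003] yaw 4.03 tilt [0.0013 0.    ] gap 0.0357 F [-0.6  0.3 -1.1] qd 0.006
grasp [ 0.4724 -0.0399  0.0453]
d grasp [-0.0001 -0.0005  0.    ] dyaw rad -0.001
```

```bash
python3 -m jog '[{"linear":[0,0,-0.0007],"rotation":[0,0,0],"grip":-1},{"linear":[0,0,0],"rotation":[0,0,0],"grip":-1},{"linear":[0,0,0],"rotation":[0,0,0],"grip":1},{"linear":[0,0,0],"rotation":[0,0,0],"grip":1},{"linear":[0,0,0],"rotation":[0,0,0],"grip":1},{"linear":[0,0,0],"rotation":[0,0,0],"grip":1},{"linear":[0,0,0],"rotation":[0,0,0],"grip":1},{"linear":[0,0,0],"rotation":[0,0,0],"grip":1},{"linear":[0,0,0.02],"rotation":[0,0,0],"grip":1},{"linear":[0,0,0.035],"rotation":[0,0,0],"grip":1},{"linear":[0,0,0.035],"rotation":[0,0,0],"grip":1},{"linear":[0,0,0.01],"rotation":[0,0,0],"grip":1},{"linear":[0,0,0],"rotation":[0,0,0],"grip":1},{"linear":[0,0,0],"rotation":[0,0,0],"grip":1}]'>/dev/null; python3 st.py 0.6500 -.082 0.046 8.5
python3 - <<'E'
from plant import *
import cv2
p=read_camera('scene'); cv2.imwrite('pics/s4.png',p['frame'][100:300,150:470,::-1].repeat(2,0).repeat(2,1))
E
```

```text
t 12.2667 pos [ 0.4714 -0.0404  0.2993] yaw 3.98 tilt [ 0.0013 -0.0003] gap 0.0857 F [-1.1  0.3 -1. ] qd 0.032
grasp [ 0.4716 -0.0404  0.1443]
d grasp [ 0.1784 -0.0416 -0.0983] dyaw rad 0.079
```

View pics/s4.png

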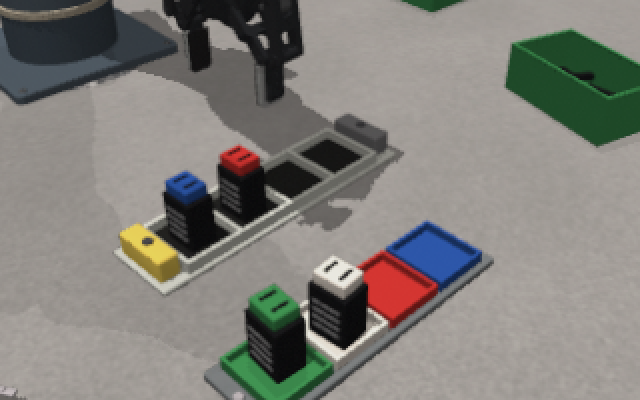

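Red stands upright in bay 2. Now white, turning to its 8.5° yaw.

```bash
python3 -m jog '[{"linear":[0.016,-0.004,0],"rotation":[0,0,0.16],"grip":1},{"linear":[0.036,-0.0085,0],"rotation":[0,0,0.16],"grip":1},{"linear":[0.036,-0.0085,0],"rotation":[0,0,0.16],"grip":1},{"linear":[0.036,-0.0085,0],"rotation":[0,0,0.16],"grip":1},{"linear":[0.036,-0.008,0],"rotation":[0,0,0.15],"grip":1},{"linear":[0.019,-0.004,0],"rotation":[0,0,0],"grip":1},{"linear":[0,0,0],"rotation":[0,0,0],"grip":1},{"linear":[0,0,0],"rotation":[0,0,0],"grip":1},{"linear":[0,0,0],"rotation":[0,0,0],"grip":1},{"linear":[0,0,0],"rotation":[0,0,0],"grip":1}]'>/dev/null; python3 st.py 0.650 -.082 0.046 8.5
```

```text
t 13.15 pos [ 0.6495 -0.0813  0.2981] yaw 8.58 tilt [-0.0022 -0.    ] gap 0.0855 F [-0.1  0.3  0. ] qd 0.012
grasp [ 0.6491 -0.0813  0.1431]
d grasp [ 0.0009 -0.0007 -0.0971] dyaw rad -0.001
```

```bash
python3 -m jog '[{"linear":[0,-0.0005,-0.025],"rotation":[0,0,0],"grip":1},{"linear":[0,-0.0005,-0.028],"rotation":[0,0,0],"grip":1},{"linear":[0,0,-0.028],"rotation":[0,0,0],"grip":1},{"linear":[0,0,-0.017],"rotation":[0,0,0],"grip":1},{"linear":[0,0,0],"rotation":[0,0,0],"grip":1},{"linear":[0,0,0],"rotation":[0,0,0],"grip":-1},{"linear":[0,0,0],"rotation":[0,0,0],"grip":-1},{"linear":[0,0,0],"rotation":[0,0,0],"grip":-1},{"linear":[0,0,0],"rotation":[0,0,0],"grip":-1},{"linear":[0,0,0],"rotation":[0,0,0],"grip":-1},{"linear":[0,0,0],"rotation":[0,0,0],"grip":-1},{"linear":[0,0,0],"rotation":[0,0,0],"grip":-1}]' 40 >/dev/null; python3 st.py 0.4681 0.0194 0.043 4
```

```text
t 14.15 pos [ 0.6509 -0.0827  0.2026] yaw 8.53 tilt [ 0.0023 -0.0004] gap 0.0354 F [-1.6  1.   8.6] qd 0.001
grasp [ 0.6513 -0.0828  0.0476]
d grasp [-0.1832  0.1022 -0.0046] dyaw rad -0.079
```

```bash
python3 -m jog '[{"linear":[0,0,0.02],"rotation":[0,0,0],"grip":-1},{"linear":[0,0,0.035],"rotation":[0,0,0],"grip":-1},{"linear":[0,0,0.025],"rotation":[0,0,0],"grip":-1},{"linear":[-0.015,0.009,0],"rotation":[0,0,-0.16],"grip":-1},{"linear":[-0.032,0.018,0],"rotation":[0,0,-0.16],"grip":-1},{"linear":[-0.032,0.018,0],"rotation":[0,0,-0.16],"grip":-1},{"linear":[-0.032,0.018,0],"rotation":[0,0,-0.16],"grip":-1},{"linear":[-0.032,0.018,0],"rotation":[0,0,-0.15],"grip":-1},{"linear":[-0.025,0.014,0],"rotation":[0,0,0],"grip":-1},{"linear":[-0.015,0.007,0],"rotation":[0,0,0],"grip":-1},{"linear":[0,0,0],"rotation":[0,0,0],"grip":-1},{"linear":[0,0,0],"rotation":[0,0,0],"grip":-1},{"linear":[0,0,0],"rotation":[0,0,0],"grip":-1},{"linear":[0,0,0],"rotation":[0,0,0],"grip":-1}]' >/dev/null; python3 st.py 0.4681 0.0194 0.0446 4
```

```text
t 15.3167 pos [0.4684 0.0189 0.2812] yaw 3.95 tilt [0.0012 0.0001] gap 0.0358 F [-0.2  0.3 -0.6] qd 0.004
grasp [0.4686 0.0189 0.1262]
d grasp [-0.0005  0.0005 -0.0816] dyaw rad 0.001
```

```bash
python3 -m jog '[{"linear":[0,0,-0.025],"rotation":[0,0,0],"grip":-1},{"linear":[0,0,-0.028],"rotation":[0,0,0],"grip":-1},{"linear":[0,0,-0.017],"rotation":[0,0,0],"grip":-1},{"linear":[0,0,-0.008],"rotation":[0,0,0],"grip":-1},{"linear":[0,0,-0.003],"rotation":[0,0,0],"grip":-1},{"linear":[0,0,-0.001],"rotation":[0,0,0],"grip":-1},{"linear":[0,0,-0.0005],"rotation":[0,0,0],"grip":-1},{"linear":[0,0,0],"rotation":[0,0,0],"grip":-1},{"linear":[0,0,0],"rotation":[0,0,0],"grip":-1}]'; python3 st.py 0.4681 0.0194 0.0446 4
```

```text
time_s: 16.07
eef_pos: [0.4672, 0.019, 0.1995]
ee_rot: [2.143, 2.297, -0.002]
ft_force: [-5.3, -0.2, 11.7]
finger_gap: 0.0354
t 16.0667 pos [0.4672 0.019  0.1995] yaw 3.98 tilt [-0.0006 -0.001 ] gap 0.0354 F [-5.3 -0.2 11.7] qd 0.003
grasp [0.4671 0.0189 0.0445]
d grasp [0.001  0.0005 0.0001] dyaw rad 0.0
```

```bash
python3 -m jog '[{"linear":[0,0,0.0005],"rotation":[0,0,0],"grip":-1},{"linear":[0,0,0],"rotation":[0,0,0],"grip":1},{"linear":[0,0,0],"rotation":[0,0,0],"grip":1},{"linear":[0,0,0],"rotation":[0,0,0],"grip":1},{"linear":[0,0,0],"rotation":[0,0,0],"grip":1},{"linear":[0,0,0],"rotation":[0,0,0],"grip":1},{"linear":[0,0,0],"rotation":[0,0,0],"grip":1},{"linear":[0,0,0.02],"rotation":[0,0,0],"grip":1},{"linear":[0,0,0.035],"rotation":[0,0,0],"grip":1},{"linear":[0,0,0.035],"rotation":[0,0,0],"grip":1},{"linear":[0,0,0.01],"rotation":[0,0,0],"grip":1},{"linear":[0,0,0],"rotation":[0,0,0],"grip":1},{"linear":[0,0,0],"rotation":[0,0,0],"grip":1}]'>/dev/null; python3 st.py 0.6435 -.1365 0.046 0.6
python3 - <<'E'
from plant import *
import cv2
p=read_camera('scene'); cv2.imwrite('pics/s5.png',p['frame'][100:300,150:470,::-1].repeat(2,0).repeat(2,1))
E
```

```text
t 17.15 pos [0.4675 0.0191 0.2993] yaw 3.98 tilt [ 0.0013 -0.0002] gap 0.0856 F [-0.5 -0.1 -0.6] qd 0.031
grasp [0.4677 0.0191 0.1443]
d grasp [ 0.1758 -0.1556 -0.0983] dyaw rad -0.059
```

View pics/s5.png

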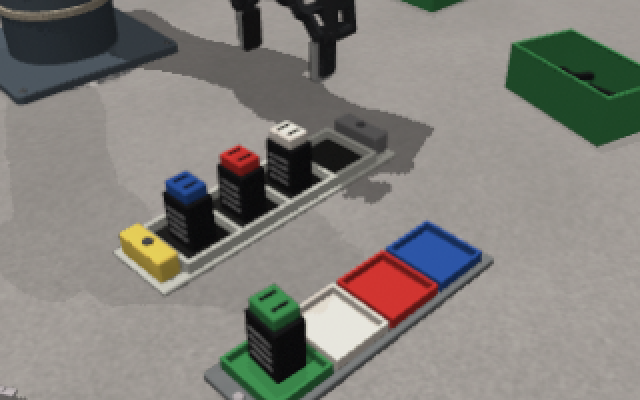

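White stands upright in bay 3. Green is last.

```bash
python3 -m jog '[{"linear":[0.014,-0.013,0],"rotation":[0,0,-0.1],"grip":1},{"linear":[0.029,-0.0255,0],"rotation":[0,0,-0.1],"grip":1},{"linear":[0.029,-0.0255,0],"rotation":[0,0,-0.1],"grip":1},{"linear":[0.029,-0.0255,0],"rotation":[0,0,-0.1],"grip":1},{"linear":[0.029,-0.0255,0],"rotation":[0,0,-0.1],"grip":1},{"linear":[0.029,-0.0255,0],"rotation":[0,0,-0.1],"grip":1},{"linear":[0.017,-0.015,0],"rotation":[0,0,0],"grip":1},{"linear":[0,0,0],"rotation":[0,0,0],"grip":1},{"linear":[0,0,0],"rotation":[0,0,0],"grip":1},{"linear":[0,0,0],"rotation":[0,0,0],"grip":1},{"linear":[0,0,0],"rotation":[0,0,0],"grip":1}]'>/dev/null; python3 st.py 0.6435 -.1365 0.046 0.6
```

```text
t 18.1167 pos [ 0.6428 -0.1349  0.2981] yaw 0.67 tilt [-0.002   0.0007] gap 0.0855 F [-0.4 -0.5  0. ] qd 0.014
grasp [ 0.6424 -0.1348  0.1431]
d grasp [ 0.0011 -0.0017 -0.0971] dyaw rad -0.001
```

```bash
python3 -m jog '[{"linear":[0,-0.0005,-0.025],"rotation":[0,0,0],"grip":1},{"linear":[0,-0.0005,-0.028],"rotation":[0,0,0],"grip":1},{"linear":[0,0,-0.028],"rotation":[0,0,0],"grip":1},{"linear":[0,0,-0.017],"rotation":[0,0,0],"grip":1},{"linear":[0,0,0],"rotation":[0,0,0],"grip":1},{"linear":[0,0,0],"rotation":[0,0,0],"grip":-1},{"linear":[0,0,0],"rotation":[0,0,0],"grip":-1},{"linear":[0,0,0],"rotation":[0,0,0],"grip":-1},{"linear":[0,0,0],"rotation":[0,0,0],"grip":-1},{"linear":[0,0,0],"rotation":[0,0,0],"grip":-1},{"linear":[0,0,0],"rotation":[0,0,0],"grip":-1},{"linear":[0,0,0],"rotation":[0,0,0],"grip":-1}]' 40 >/dev/null; python3 st.py 0.4639 0.0793 0.043 4
```

```text
t 19.1167 pos [ 0.6439 -0.1372  0.2026] yaw 0.56 tilt [ 0.0023 -0.0005] gap 0.0355 F [-1.8  0.   6.6] qd 0.002
grasp [ 0.6443 -0.1373  0.0476]
d grasp [-0.1804  0.2166 -0.0046] dyaw rad 0.06
```

```bash
python3 -m jog '[{"linear":[0,0,0.02],"rotation":[0,0,0],"grip":-1},{"linear":[0,0,0.035],"rotation":[0,0,0],"grip":-1},{"linear":[0,0,0.025],"rotation":[0,0,0],"grip":-1},{"linear":[-0.012,0.014,0],"rotation":[0,0,0.1],"grip":-1},{"linear":[-0.024,0.029,0],"rotation":[0,0,0.1],"grip":-1},{"linear":[-0.024,0.029,0],"rotation":[0,0,0.1],"grip":-1},{"linear":[-0.024,0.029,0],"rotation":[0,0,0.1],"grip":-1},{"linear":[-0.024,0.029,0],"rotation":[0,0,0.1],"grip":-1},{"linear":[-0.024,0.029,0],"rotation":[0,0,0.1],"grip":-1},{"linear":[-0.024,0.029,0],"rotation":[0,0,0],"grip":-1},{"linear":[-0.015,0.018,0],"rotation":[0,0,0],"grip":-1},{"linear":[-0.0095,0.01,0],"rotation":[0,0,0],"grip":-1},{"linear":[0,0,0],"rotation":[0,0,0],"grip":-1},{"linear":[0,0,0],"rotation":[0,0,0],"grip":-1},{"linear":[0,0,0],"rotation":[0,0,0],"grip":-1},{"linear":[0,0,0],"rotation":[0,0,0],"grip":-1}]' >/dev/null; python3 st.py 0.4639 0.0793 0.0446 4
```

```text
t 20.45 pos [0.4637 0.0779 0.2811] yaw 3.91 tilt [ 0.0007 -0.0002] gap 0.0354 F [ 0.   0.4 -0.2] qd 0.006
grasp [0.4638 0.0779 0.1261]
d grasp [ 0.0001  0.0014 -0.0815] dyaw rad 0.002
```

```bash
python3 -m jog '[{"linear":[0,0.001,-0.025],"rotation":[0,0,0],"grip":-1},{"linear":[0,0,-0.028],"rotation":[0,0,0],"grip":-1},{"linear":[0,0,-0.017],"rotation":[0,0,0],"grip":-1},{"linear":[0,0,-0.008],"rotation":[0,0,0],"grip":-1},{"linear":[0,0,-0.003],"rotation":[0,0,0],"grip":-1},{"linear":[0,0,-0.001],"rotation":[0,0,0],"grip":-1},{"linear":[0,0,-0.0005],"rotation":[0,0,0],"grip":-1},{"linear":[0,0,0],"rotation":[0,0,0],"grip":-1},{"linear":[0,0,0],"rotation":[0,0,0],"grip":-1}]'; python3 st.py 0.4639 0.0793 0.0446 4
```

```text
time_s: 21.2
eef_pos: [0.4626, 0.0791, 0.1995]
ee_rot: [2.143, 2.296, -0.002]
ft_force: [-6.4, 0.0, 13.0]
finger_gap: 0.0354
t 21.2 pos [0.4626 0.0791 0.1995] yaw 3.95 tilt [-0.0007 -0.0014] gap 0.0354 F [-6.4  0.  13. ] qd 0.002
grasp [0.4625 0.0789 0.0445]
d grasp [0.0014 0.0004 0.0001] dyaw rad 0.001
```

```bash
python3 -m jog '[{"linear":[0,0,0.0005],"rotation":[0,0,0],"grip":-1},{"linear":[0,0,0],"rotation":[0,0,0],"grip":1},{"linear":[0,0,0],"rotation":[0,0,0],"grip":1},{"linear":[0,0,0],"rotation":[0,0,0],"grip":1},{"linear":[0,0,0],"rotation":[0,0,0],"grip":1},{"linear":[0,0,0],"rotation":[0,0,0],"grip":1},{"linear":[0,0,0],"rotation":[0,0,0],"grip":1},{"linear":[0,0,0.02],"rotation":[0,0,0],"grip":1},{"linear":[0,0,0.035],"rotation":[0,0,0],"grip":1},{"linear":[0,0,0.035],"rotation":[0,0,0],"grip":1},{"linear":[0,0,0.035],"rotation":[0,0,0],"grip":1},{"linear":[0,0,0.035],"rotation":[0,0,0],"grip":1},{"linear":[0,0,0.02],"rotation":[0,0,0],"grip":1},{"linear":[0,0,0],"rotation":[0,0,0],"grip":1},{"linear":[0,0,0],"rotation":[0,0,0],"grip":1},{"linear":[0,0,0],"rotation":[0,0,0],"grip":1},{"linear":[0,0,0],"rotation":[0,0,0],"grip":1}]'>/dev/null; python3 st.py
python3 - <<'E'
from plant import *
import cv2,numpy as np
from h import *
p=read_camera('scene'); cv2.imwrite('pics/s6.png',p['frame'][100:300,150:470,::-1].repeat(2,0).repeat(2,1))
b=np.array([.4797,-.1462])
for l in ('blue','red','white','green'):
    r=pinpoint('module_'+l,p)[:1]; print(l,r,[np.hypot(*(np.array(q['position'])[:2]-b)).round(4) for q in r])
E
```

```text
t 22.6167 pos [0.4626 0.0796 0.3778] yaw 4.02 tilt [-0.0022 -0.0004] gap 0.0853 F [-0.4 -0.2  0.8] qd 0.006
grasp [0.4623 0.0796 0.2228]
blue [{'position': [0.4792, -0.1034, 0.0078], 'p': 0.69}] [np.float64(0.0428)]
red [{'position': [0.4729, -0.0442, 0.0084], 'p': 0.78}] [np.float64(0.1022)]
white [{'position': [0.4691, 0.0196, 0.0077], 'p': 0.65}] [np.float64(0.1661)]
green [{'position': [0.4606, 0.082, 0.0111], 'p': 0.75}] [np.float64(0.229)]
```

View pics/s6.png

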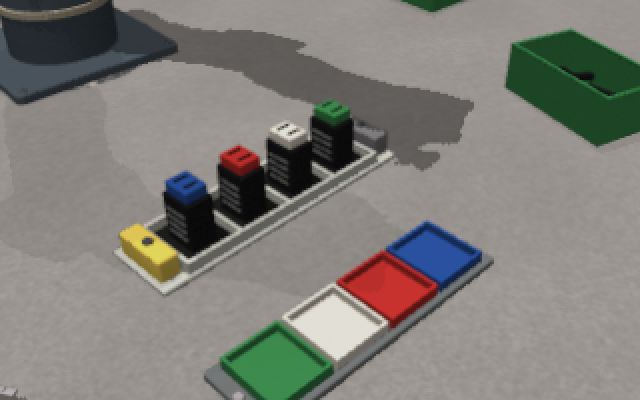

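All four modules stand upright in the bays: blue (190,215), red (240,185), white (290,160) and green (332,135), counting from the yellow block. The arm is clear.

```bash
python3 -c "
from plant import *
print(finish_job())"
```

```text
the job is handed in; nothing more can be done
None
```

All four modules are in the test rack in the required order, and I handed the job in at about 22.7 s of the 88 s allowed. I loaded them from the yellow block outward: blue, red, white, green, which was their left-to-right order in the feed rack. `finish_job` gave no verdict.

- **Order and distance:** in the last scene picture, the networks put the modules at 43, 102, 166 and 229 mm from the yellow block. Each is inside its own bay's limits.
- **Standing and released:** the picture shows all four upright, the gripper is fully open, and the arm is well clear above the rack. Forces between the tool and the modules never read above about 19 N.
- **Height, less certain:** the networks gave the green module's underside as 11.1 mm and the other three as 7.7–8.4 mm, where 6 to 9.5 mm is required. That is within their 4 mm error. Green was lowered until it met the floor (13 N on the tool) at the same gripper height as white, so I take it to be on the floor.

No other check failed or disagreed.

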